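# Drive the tight plug out of the die with the drift

### The arm

A 6-joint arm with a two-finger parallel gripper is mounted at the origin on a cart in front of the work surface, level with it; the furniture and walls round the work are solid. World frame = base frame: x ahead of the robot, y to its left, z up, the work surface at z = 0. Lengths are in mm, angles in degrees, forces in N, time in s.
With the tool pointing down it reaches from about 150 to 775 mm from the base axis. Payload 6.1 kg.
Tool frame: the origin (TCP) lies at the very end of the fingers, on their centre line; the grasp point (between the pads) lies 19 mm behind it; z points along the fingers, y is the direction in which the jaws open and shut (so a half turn about z gives the same grasp; the last joint's range is limited). The gripper opens to 85 mm and grips with 20 to 120 N. Pads are 22 mm wide; open, the fingers measure 114 mm over their backs; the gripper's body (76 mm by 85 mm) begins 54 mm behind the grasp point. The pads swing forward as they close: fully open they stand 13 mm farther back than shut.
Start: joints at [66.119, 7.208, -2.269, 80.523, 0, 90], TCP at [212.531, 480.04, 231.295] pointing down, gripper open.
Joint ranges: [-155.77, 155.77], [-54.66, 111.73], [-72.52, 77.12], [-102.08, 115.82], [-83.92, 84.16], [-180, 180]. Speed limits (degrees/s): [136.94, 136.94, 172.46, 180, 180, 180].

### API

Orientations are given as [roll, pitch, yaw] about the fixed x, y, z axes, in that order (R = Rz(yaw) Ry(pitch) Rx(roll)).
In Python, from station import ctrl gives the robot as it stands.
- The arm moves only by the shell command python3 -m creep 'ROWS'. ROWS is JSON, a list of rows, each an object of numbers: "gripper": the finger opening in mm, from 0 to 85.4; "tx", "ty", "tz": the shift along the tool's x, y, z in mm; "wx", "wy", "wz": the turn, a rotation vector about the tool's x, y, z in rad. A call has 1 to 20 rows; each row shifts and turns the commanded pose from where the row before left it, along the tool's axes as they then stand; what a row does not reach is not made up. A row lasts 1/8 s, in which the tool goes at most 62.5 mm and 10.7 degrees, less where a joint would pass 70% of its speed; a pose out of reach is approached as far as the arm can. A call with a gripper value outside its range is refused whole. The fingers move at their own pace and stop on an object; the grip force is fixed at half the most. Time passes only in rows, so rows that do not move let the fingers close. It gives the time, the measured TCP pose, the force and the opening at its end, in the units of the state.
- ctrl.get_obs(): the state, without advancing time (a new reading comes with each control period).
- ctrl.capture(name): name is "side" or "top"; returns the picture (480x640x3 uint8, blue, green, red); there is no depth.
- ctrl.calibration(name): a dict with "fovy" (degrees; the focal length in pixels is half the picture's height over the tangent of half this angle, whatever the lens; pixels are square), "cx", "cy" (the principal point, pixels), "rvec" (rotation vector, rad) and "tvec" (3), from world to camera coordinates, as OpenCV has them. Camera axes: x right, y down, z forward; pixel columns grow to the right and rows downward; lengths in mm; the calibration is good to about 2 mm. A picture is of the moment at which its call begins. calibration takes no time and is no camera call.
- ctrl.finish_job(): hands the job in, once; it reports no verdict.
The state is a dict: "clock": time; "joint_positions": joint angles; "joint_vel": joint speeds; "joint_torque": joint torques, N m; "ee_pos": TCP position; "tool_rot": TCP orientation; "wrist_force": force on the tool from outside, world axes, zero at the start; "moment": the same for the moment, N m; "opening": finger opening in mm.
Only numpy, scipy, OpenCV 4.12 (cv2) and the standard library are available. Lean on these libraries where they do the work, as an engineer would, in place of code of your own. Each camera call takes 0.05 s, during which the arm holds its last target.

### The job

The orange plug is stuck in the bore of the die on the knock-out stand. Take the blue-handled drift from its holder, push the plug out downwards with it until it drops into the black catch tray under the die, then stand the drift back in its holder and let go. Do not touch the plug with the gripper, and leave the beaker, the flask and the red pipette bulb where they are.

Things in the scene. Friction and masses are not known exactly. Their poses are not given: they have to be found in the camera images.
- drift_handle (a point): Steel drift standing upright in its holder, 120 mm, 0.2 kg. From the top: blue handle 22 mm dia, 46 long; flange 40 mm dia, 8 thick; stem 18 mm dia, 66 long, its last 6 mm tapering to 10. This point: on the axis at mid-handle, 23 mm below the handle's top, 31 mm above the flange's underside, 97 mm above the stem's tip. z along it, tip to handle.
- holder_mouth (a point): Drift holder, fixed: dark disc foot 72 mm in diameter, 10 high, with a grey upright tube on it, 48 mm outer and 24 mm inner diameter. This point: centre of the tube's open upper end, 76 mm above its foot's underside. The tube is 66 mm deep; with the drift home its flange rests on the tube's rim.
- die_mouth (a point): Knock-out stand, fixed: an aluminium die block 88 x 88 x 60 mm on four thin legs, 80 mm high. A vertical bore 36 mm in diameter goes right through. This point: centre of the bore's upper mouth in the block's top face, 140 mm above the stand's foot; z up. The stem can push the plug right out before its flange meets the block.
- tray_floor (a point): Black catch tray of the stand, 88 x 110 mm with a rim 20 mm high, under the die. This point: centre of its floor, straight below the bore, about 6 mm above the stand's underside.
- plug_center (a point): Orange plug, loose, 33 mm dia, 60 long, 70 g, waisted to 26 mm at mid-length. This point: its centre; z its axis. At first its top is about 17 mm below the block's top face; stiff ball catches in the bore grip it. Pushing it down takes 6 to 18 N and it stays where it is pushed to; once 20 to 26 mm down it drops by itself into the tray, clear of the drift.
- beaker: Glass beaker, 54 mm wide, 70 mm high, a bystander; origin at the centre of its underside.
- flask: Conical glass flask, 65 mm wide, 97 mm high, a bystander; origin at the centre of its underside.
- bulb: Red rubber pipette bulb, 50 mm wide, 67 mm high, a bystander; origin at the centre of its underside.

How it is judged:
By the outcome, as a careful person would: the job done as asked, in the order asked, and still so for the second after the job is handed in, with the robot touching nothing.
It also fails if it takes over 54 s, if anything falls off the work surface, if the arm or the gripper's body presses on something with over 40 N, if the wrist force passes 120 N, or if a joint passes its speed limit or range.

## Working session

There is one attempt and no reset: what is moved stays moved. The work goes in short steps, Python scripts to look and compute and a shell command to move; the robot and the scene stay as the last step left them, time stands still between calls to the robot, and variables do not carry over. Pictures are saved under pics/ and viewed, and the job is handed in when it is done.

```bash
mkdir -p pics; ls; python3 - <<'E'
from station import ctrl
import cv2
for n in ("side","top"):
    im=ctrl.capture(n); cv2.imwrite(f"pics/{n}0.png",im)
    print(n,ctrl.calibration(n))
o=ctrl.get_obs();print(o)
E
```

```text
pics
side {'fovy': 46.0496836299384, 'cx': 322.26490614889894, 'cy': 236.8820033120065, 'rvec': array([ 0.11786174, -2.91037844,  1.04795298]), 'tvec': array([ 639.18249801,   -5.3901513 , 1192.94723305])}
top {'fovy': 45.623126554672375, 'cx': 322.4532808471634, 'cy': 236.9681626042837, 'rvec': array([ 2.43362365, -1.5644341 ,  0.22218551]), 'tvec': array([-131.26727317,  644.49564746, 1368.73279411])}
{'clock': 0.1, 'joint_positions': array([ 6.61192576e+01,  7.23547952e+00, -2.31997319e+00,  8.05235726e+01,
        5.51557985e-04,  8.99998753e+01]), 'joint_vel': array([-0.00084457,  0.00123879,  0.19285467, -0.02085792, -0.02651018,
        0.09632685]), 'joint_torque': array([ 1.23714250e-03, -4.36901414e+01,  3.53606594e+01,  1.35875365e-02,
       -3.25750955e-05,  1.40222161e-05]), 'ee_pos': array([212.38726697, 479.72137023, 230.63286795]), 'tool_rot': array([-1.79920975e+02, -5.51729508e-04,  1.56119382e+02]), 'wrist_force': array([-0.08902568, -0.65277074, -0.11830308]), 'moment': array([-0.00138474,  0.01356598, -0.02780876]), 'opening': 85.53152091780477}
```

View pics/side0.png

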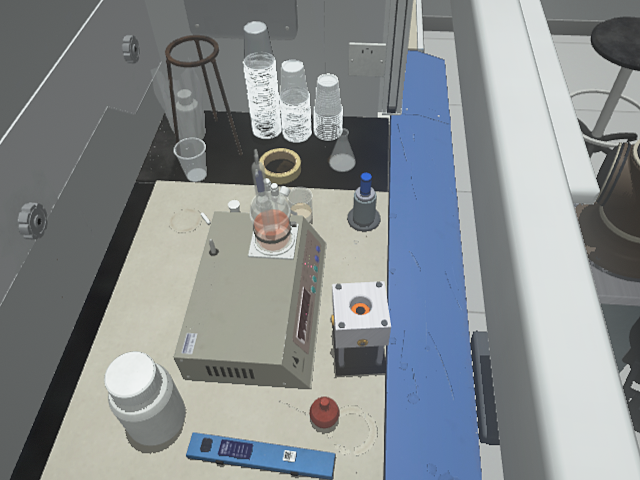

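View pics/top0.png

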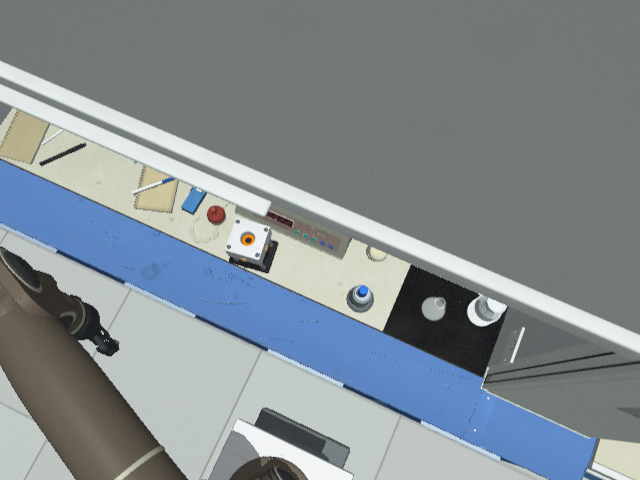

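The side view shows the drift with its blue handle at about (366,183), the die at (360,310) and the bulb at (324,412). The top view shows the drift at (363,293) and the die at (247,240). A sash bar lies just behind the work. Next I enlarge both.

```bash
cat > h.py <<'E'
import numpy as np, cv2
from station import ctrl
def cam(n):
    c=ctrl.calibration(n); f=240/np.tan(np.radians(c['fovy']/2))
    K=np.array([[f,0,c['cx']],[0,f,c['cy']],[0,0,1]]); R=cv2.Rodrigues(np.array(c['rvec']))[0]; t=np.array(c['tvec']).reshape(3,1)
    return K,R,t
def proj(n,X):
    K,R,t=cam(n); p=K@(R@np.atleast_2d(X).T.astype(float)+t); return (p[:2]/p[2]).T
def tri(a,b):  # side px, top px
    P=[K@np.hstack([R,t]) for K,R,t in (cam('side'),cam('top'))]
    X=cv2.triangulatePoints(P[0],P[1],np.array(a,float).reshape(2,1),np.array(b,float).reshape(2,1)); X=(X[:3]/X[3]).ravel()
    return X, proj('side',X)[0]-a, proj('top',X)[0]-b
def atz(n,p,z):
    K,R,t=cam(n); d=R.T@np.linalg.inv(K)@np.array([p[0],p[1],1.]); c=(-R.T@t).ravel(); return c+d*(z-c[2])/d[2]
def crop(im,x,y,w,h,s,fn):
    cv2.imwrite(fn,cv2.resize(im[y:y+h,x:x+w],None,fx=s,fy=s,interpolation=cv2.INTER_CUBIC))
E
python3 - <<'E'
from h import *
s=cv2.imread('pics/side0.png');t=cv2.imread('pics/top0.png')
A=cv2.resize(s[160:240,330:400],None,fx=7,fy=7,interpolation=cv2.INTER_CUBIC)
cv2.imwrite('pics/sd.png',A)
crop(s,315,270,90,110,5,'pics/sdie.png')
crop(t,335,270,60,50,10,'pics/td.png')
crop(t,215,205,75,75,8,'pics/tdie.png')
for n in('side','top'):
    K,R,tt=cam(n);print(n,(-R.T@tt).ravel(), K[0,0])
E
```

```text
side [553.98587662 816.74033061 926.14324011] 564.723684688533
top [ 268.63557227  -24.17332257 1494.41820721] 570.6150478076595
```

View pics/sd.png

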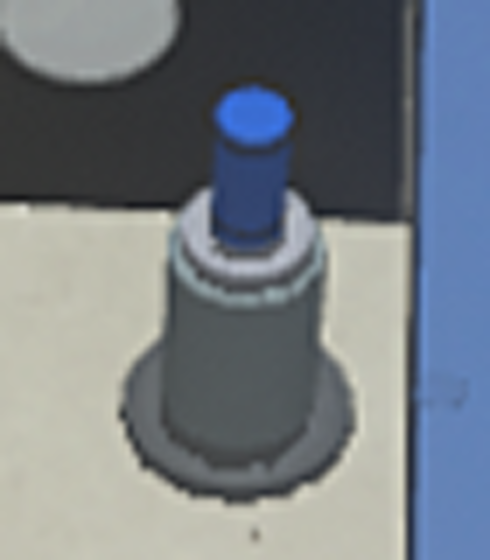

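View pics/sdie.png

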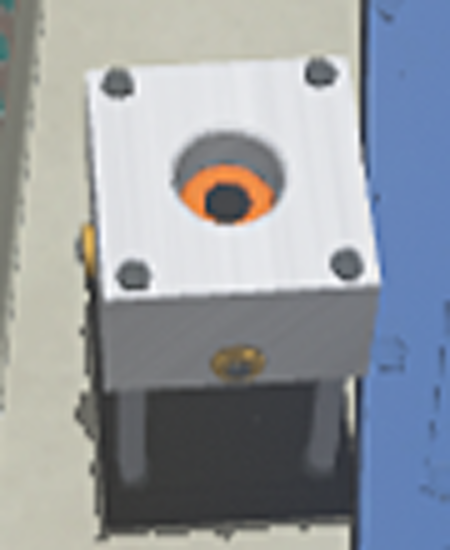

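View pics/td.png

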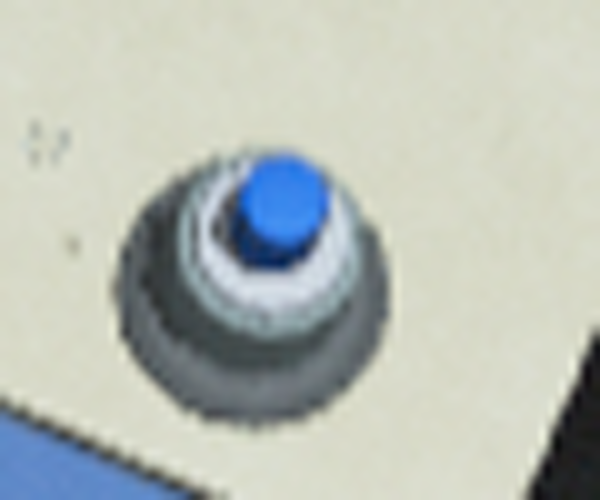

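View pics/tdie.png

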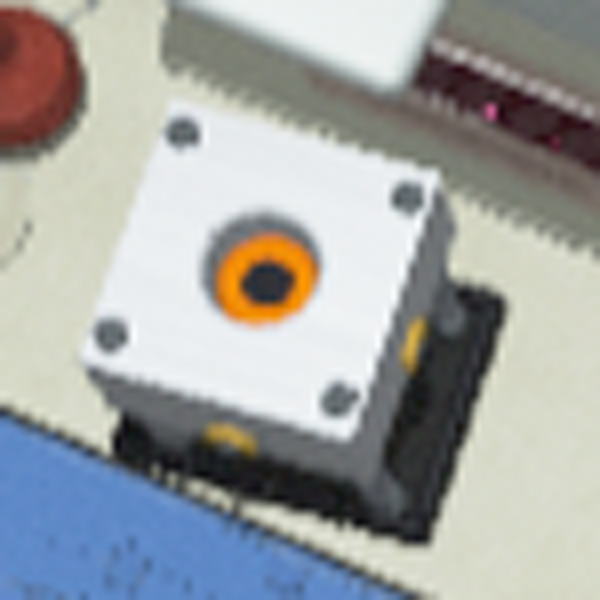

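```bash
python3 - <<'E'
from h import *
def c(p,x0,y0,s): return np.array([x0+(p[0]+.5)/s-.5,y0+(p[1]+.5)/s-.5])
print('handle top',tri(c((254,114),330,160,7),c((285,198),335,270,10)))
print('bore',tri(c((229,177),315,270,5),c((262,268),215,205,8)))
print('bore side z140',atz('side',c((229,177),315,270,5),140),'top',atz('top',c((262,268),215,205,8),140))
# bolts: side order TL,TR,BR,BL ; figure matching
S=[(118,82),(320,72),(347,263),(133,273)]; T=[(183,132),(408,197),(340,400),(110,334)]
for k in range(4):
    r=[tri(c(S[i],315,270,5),c(T[(i+k)%4],215,205,8)) for i in range(4)]
    print(k,[np.round(x[0]) for x in r],[np.abs(np.r_[x[1],x[2]]).max().round(1) for x in r], np.mean([x[0] for x in r],0))
# predicted
print('foot ctr top-cam', atz('top',c((251,290),335,270,10),10),atz('side',c((238,405),330,160,7),10))
print('table edges', [atz('side',p,0).round() for p in((388,180),(385,470),(390,110))],[atz('top',p,0).round() for p in((0,158),(384,330))])
print('bulb',atz('top',(216,214),40),atz('side',(324,410),40))
E
```

```text
handle top (array([551.32284597,  -1.24941474, 132.67936671]), array([0.31293835, 0.10816056]), array([ 0.15415271, -0.21990363]))
bore (array([548.83697339, 309.78426318, 141.00507136]), array([0.32950376, 0.112305  ]), array([ 0.13832   , -0.17994477]))
bore side z140 [549.37865254 308.95877718 140.        ] top [548.48879484 310.13545749 140.        ]
0 [array([573., 330., 216.]), array([551., 279., 178.]), array([520., 289.,  67.]), array([547., 346., 123.])] [np.float64(7.7), np.float64(17.8), np.float64(8.1), np.float64(19.1)] [548.02673227 311.09660273 145.96531048]
1 [array([587., 278., 145.]), array([520., 268., 145.]), array([510., 342., 145.]), array([577., 351., 145.])] [np.float64(0.4), np.float64(0.3), np.float64(0.4), np.float64(0.5)] [548.7582711  309.70734116 144.98290568]
2 [array([558., 271., 124.]), array([511., 321., 214.]), array([541., 351., 178.]), array([593., 299.,  65.])] [np.float64(17.9), np.float64(8.6), np.float64(18.7), np.float64(6.9)] [550.79166031 310.39606481 145.30338185]
3 [array([545., 326., 202.]), array([540., 329., 239.]), array([554., 302., 110.]), array([562., 290.,  34.])] [np.float64(26.2), np.float64(10.2), np.float64(26.7), np.float64(10.8)] [550.06570795 311.7857814  146.25256374]
foot ctr top-cam [549.86094514  -0.66388081  10.        ] [551.6823958    0.68102886  10.        ]
table edges [array([ 500., -128.,    0.]), array([496., 524.,   0.]), array([ 498., -388.,    0.])] [array([ 497., 1092.,    0.]), array([502., -91.,   0.])]
bulb [594.45034443 441.66107762  40.        ] [598.79822762 450.24028409  40.        ]
```

```bash
python3 - <<'E'
from h import *
def plane(n,p,q):
    K,R,t=cam(n); C=(-R.T@t).ravel(); a=atz(n,p,0)-C; b=atz(n,q,0)-C; nn=np.cross(a,b); nn/=np.linalg.norm(nn); return nn,nn@C
SL={'sideL':((455,0),(525,480)),'sideR':((537,0),(640,232))}
s=cv2.imread('pics/side0.png')
TL={'t1lo':((0,105),(240,205)),'t1hi':((0,80),(640,352)),'t2hi':((0,62),(640,330))}
for a,x in SL.items():
  for b,y in TL.items():
    n1,d1=plane('side',*x);n2,d2=plane('top',*y);d=np.cross(n1,n2);d/=np.linalg.norm(d)
    P=np.linalg.solve(np.array([n1,n2,[0,1,0]]),[d1,d2,200]);print(a,b,d.round(2),P.round())
t=cv2.imread('pics/top0.png')
crop(t,0,50,320,240,2.5,'pics/tb.png');crop(s,380,0,260,480,1.25,'pics/sb.png')
E
```

```text
sideL t1lo [-0.02  1.   -0.01] [483. 200. 666.]
sideL t1hi [-0.01  1.    0.01] [500. 200. 723.]
sideL t2hi [-0.01  1.    0.  ] [513. 200. 766.]
sideR t1lo [-0.03  1.    0.05] [464. 200. 737.]
sideR t1hi [-0.03  1.    0.06] [486. 200. 768.]
sideR t2hi [-0.03  1.    0.06] [503. 200. 793.]
```

View pics/tb.png

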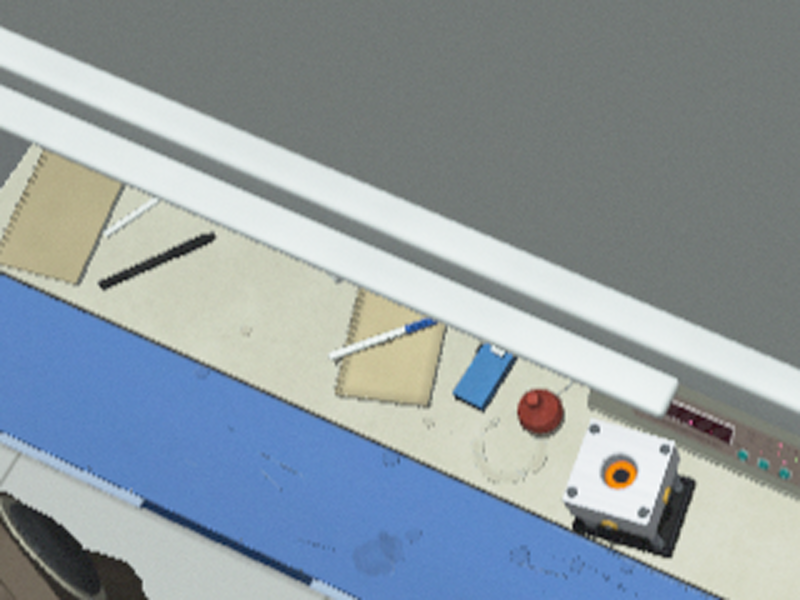

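View pics/sb.png

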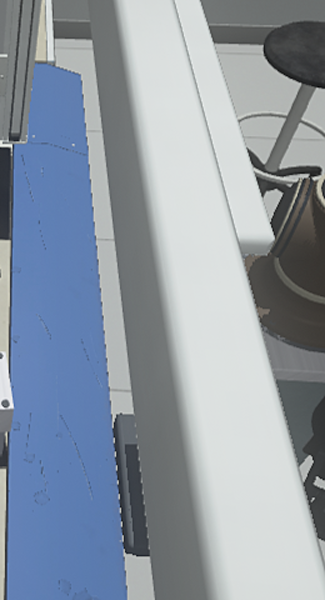

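```bash
python3 - <<'E'
from h import *
print('box bottom front', [atz('side',p,0).round() for p in((326,243),(311,388))])
print('box top edge side z', [(z,[atz('side',p,z).round() for p in((322,236),(297,378))]) for z in (60,)])
print(tri((326,239),(350,242)))
print('flask',atz('side',(343,165),0).round(),atz('top',(433,312),0).round())
print('small beaker',atz('side',(300,222),0).round(),atz('top',(376,256),0).round())
print('beaker2',atz('side',(195,178),0).round(),atz('top',(487,318),0).round())
s=cv2.imread('pics/side0.png');t=cv2.imread('pics/top0.png')
crop(s,230,140,160,120,5,'pics/s2.png');crop(t,240,190,200,150,4,'pics/t2.png')
E
```

```text
box bottom front [array([628.,  70.,   0.]), array([627., 396.,   0.])]
box top edge side z [(60, [array([632., 101.,  60.]), array([647., 408.,  60.])])]
(array([648.42953073,  86.42058499,  45.28341311]), array([-11.115866  ,  -4.18549384]), array([-4.96114141,  6.803403  ]))
flask [ 607. -171.   -0.] [ 599. -190.    0.]
small beaker [689.  15.   0.] [677.   6.   0.]
beaker2 [ 950. -103.    0.] [ 643. -324.    0.]
```

View pics/s2.png

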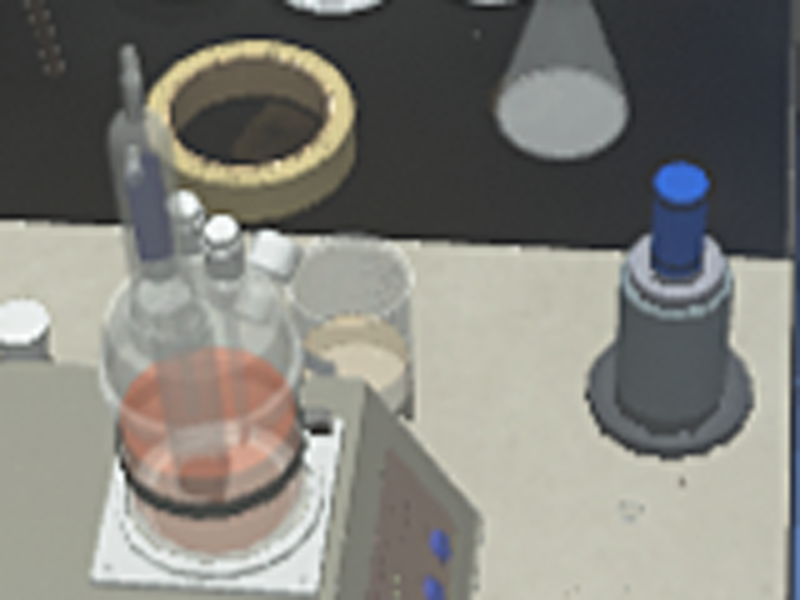

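View pics/t2.png

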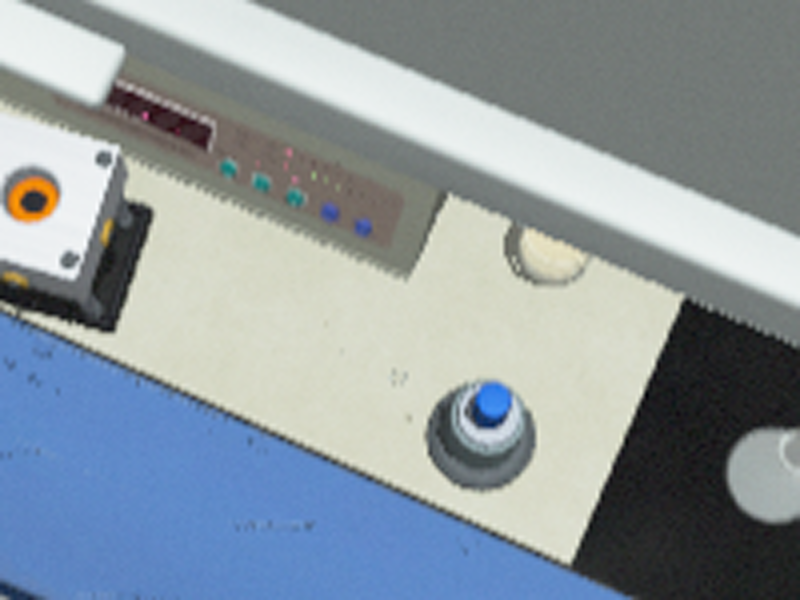

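```bash
python3 -m creep '[{"wz":0.1},{"wz":0.17},{"wz":0.17},{"wz":0.17},{"wz":0.17},{"wz":0.17},{"wz":0.12},{"wz":0.085},{}]'
```

```text
schema error: expected keys gripper, tx, ty, tz, wx, wy, wz
```

```bash
python3 -m creep '[{"gripper":60,"tx":0,"ty":0,"tz":0,"wx":0,"wy":0,"wz":0.1},{"gripper":60,"tx":0,"ty":0,"tz":0,"wx":0,"wy":0,"wz":0.17},{"gripper":60,"tx":0,"ty":0,"tz":0,"wx":0,"wy":0,"wz":0.17},{"gripper":60,"tx":0,"ty":0,"tz":0,"wx":0,"wy":0,"wz":0.17},{"gripper":60,"tx":0,"ty":0,"tz":0,"wx":0,"wy":0,"wz":0.17},{"gripper":60,"tx":0,"ty":0,"tz":0,"wx":0,"wy":0,"wz":0.17},{"gripper":60,"tx":0,"ty":0,"tz":0,"wx":0,"wy":0,"wz":0.12},{"gripper":60,"tx":0,"ty":0,"tz":0,"wx":0,"wy":0,"wz":0.085},{"gripper":60,"tx":0,"ty":0,"tz":0,"wx":0,"wy":0,"wz":0}]'
```

```text
clock: 1.23
ee_pos: [212.5, 479.9, 230.9]
tool_rot: [-180.0, 0.0, 90.0]
wrist_force: [0.3, -0.2, -0.3]
opening: 59.6
```

Yaw is 90, so tx is world +y, ty is world +x and tz is down. Next I travel to above the drift: +338 in x, −481 in y.

```bash
python3 -m creep '[{"gripper":60,"tx":-12,"ty":8,"tz":0,"wx":0,"wy":0,"wz":0},{"gripper":60,"tx":-25,"ty":18,"tz":0,"wx":0,"wy":0,"wz":0},{"gripper":60,"tx":-38,"ty":27,"tz":0,"wx":0,"wy":0,"wz":0},{"gripper":60,"tx":-38,"ty":27,"tz":0,"wx":0,"wy":0,"wz":0},{"gripper":60,"tx":-38,"ty":27,"tz":0,"wx":0,"wy":0,"wz":0},{"gripper":60,"tx":-38,"ty":27,"tz":0,"wx":0,"wy":0,"wz":0},{"gripper":60,"tx":-38,"ty":27,"tz":0,"wx":0,"wy":0,"wz":0},{"gripper":60,"tx":-38,"ty":27,"tz":0,"wx":0,"wy":0,"wz":0},{"gripper":60,"tx":-38,"ty":27,"tz":0,"wx":0,"wy":0,"wz":0},{"gripper":60,"tx":-38,"ty":27,"tz":0,"wx":0,"wy":0,"wz":0},{"gripper":60,"tx":-38,"ty":27,"tz":0,"wx":0,"wy":0,"wz":0},{"gripper":60,"tx":-38,"ty":27,"tz":0,"wx":0,"wy":0,"wz":0},{"gripper":60,"tx":-34,"ty":23,"tz":10,"wx":0,"wy":0,"wz":0},{"gripper":60,"tx":-20,"ty":14,"tz":20,"wx":0,"wy":0,"wz":0},{"gripper":60,"tx":-10,"ty":5,"tz":20,"wx":0,"wy":0,"wz":0},{"gripper":60,"tx":0,"ty":0,"tz":10,"wx":0,"wy":0,"wz":0},{"gripper":60,"tx":0,"ty":0,"tz":0,"wx":0,"wy":0,"wz":0}]'
```

```text
clock: 3.35
ee_pos: [549.2, -1.3, 170.9]
tool_rot: [-179.9, -0.0, 90.0]
wrist_force: [-0.1, -0.5, 0.3]
opening: 60.1
```

```bash
python3 - <<'E'
from h import *
s=ctrl.capture('side');t=ctrl.capture('top')
cv2.imwrite('pics/side1.png',s);cv2.imwrite('pics/top1.png',t)
crop(s,300,100,160,120,5,'pics/s1c.png');crop(t,300,230,120,90,6,'pics/t1c.png')
print(ctrl.get_obs()['ee_pos'],ctrl.get_obs()['joint_positions'])
E
```

```text
[549.96769094  -0.94786713 172.15971844] [-1.00201495e-01  1.01931363e+01 -6.16510816e+00  7.35868077e+01
  2.70339739e-03  8.99078356e+01]
```

View pics/s1c.png

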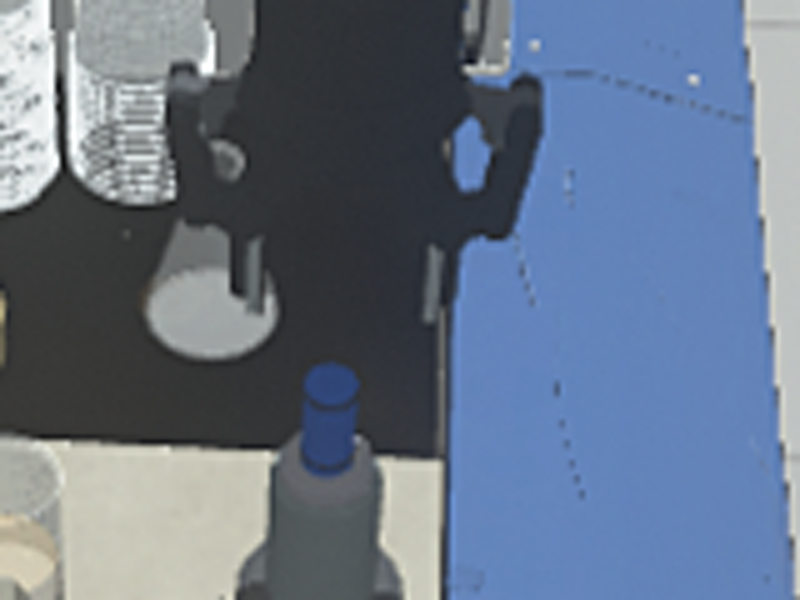

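View pics/top1.png

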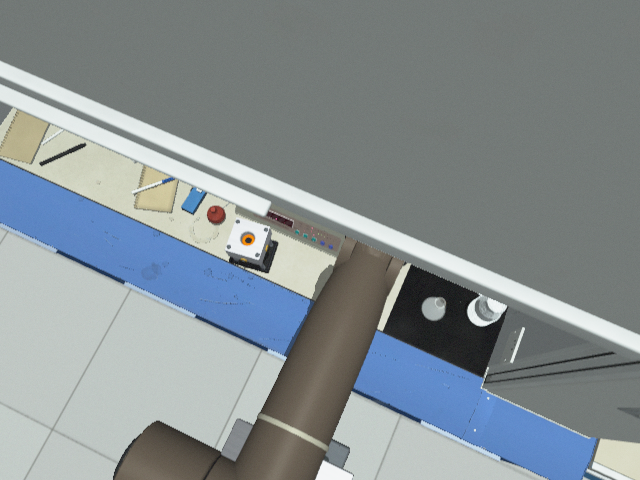

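```bash
python3 - <<'E'
from h import *
def f(p): return (p-[300,100]+.5)*5-.5
for X in [(550,-1,172),(550,-1,185),(550+30,-1,172),(550-30,-1,172),(551,-1,130),(549,-1,130)]: print(X,f(proj('side',np.array(X))[0]))
print(ctrl.get_obs()['clock'])
E
```

```text
(550, -1, 172) [340.50618136 309.60700135]
(550, -1, 185) [342.00353534 284.64252646]
(580, -1, 172) [263.46036334 306.01012878]
(520, -1, 172) [417.8429291  313.21745593]
(551, -1, 130) [333.35053871 387.12181735]
(549, -1, 130) [338.34898095 387.36467025]
3.45
```

```bash
python3 - <<'E'
from h import *
s=cv2.imread('pics/side1.png');crop(s,325,135,75,65,8,'pics/s1d.png')
E
```

```text
(no output)
```

View pics/s1d.png

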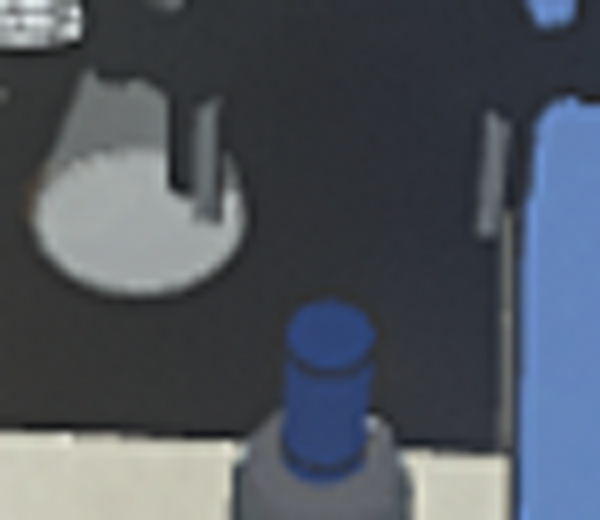

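Finger inner faces are at crop (222,–) and (478,–), and the handle is at (331,335). So the handle sits about 2 mm further in +x than the TCP. I go down 80 mm and grip.

```bash
python3 -m creep '[{"gripper":60,"tx":0,"ty":1.5,"tz":8,"wx":0,"wy":0,"wz":0},{"gripper":60,"tx":0,"ty":0,"tz":16,"wx":0,"wy":0,"wz":0},{"gripper":60,"tx":0,"ty":0,"tz":16,"wx":0,"wy":0,"wz":0},{"gripper":60,"tx":0,"ty":0,"tz":16,"wx":0,"wy":0,"wz":0},{"gripper":60,"tx":0,"ty":0,"tz":14,"wx":0,"wy":0,"wz":0},{"gripper":60,"tx":0,"ty":0,"tz":7,"wx":0,"wy":0,"wz":0},{"gripper":60,"tx":0,"ty":0,"tz":3,"wx":0,"wy":0,"wz":0},{"gripper":60,"tx":0,"ty":0,"tz":0,"wx":0,"wy":0,"wz":0},{"gripper":60,"tx":0,"ty":0,"tz":0,"wx":0,"wy":0,"wz":0}]'
```

```text
clock: 4.58
ee_pos: [551.9, -1.3, 91.8]
tool_rot: [179.9, 0.0, 89.9]
wrist_force: [-0.3, -0.5, -0.4]
opening: 59.8
```

```bash
python3 - <<'E'
from h import *
s=ctrl.capture('side')
cv2.imwrite('pics/side2.png',s);crop(s,325,150,75,65,8,'pics/s2d.png')
print(ctrl.get_obs()['ee_pos'],ctrl.get_obs()['wrist_force'])
E
```

```text
[551.90835749  -1.31083992  91.84106817] [-0.26643722  0.02798955 -0.65411185]
```

View pics/s2d.png

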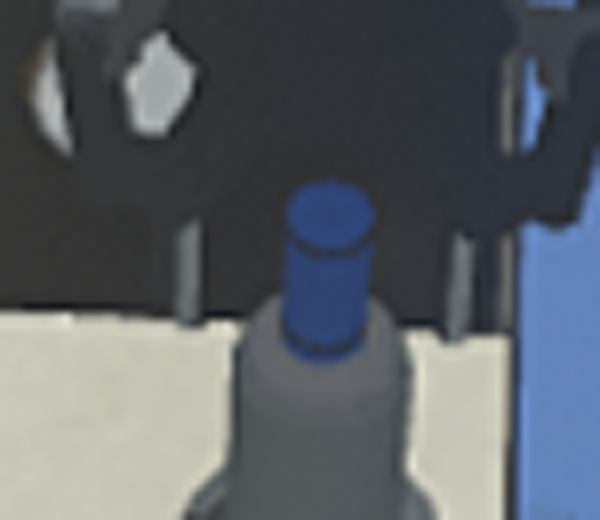

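The jaws are centred on the handle, with fingertips just above the flange. Closing now.

```bash
python3 -m creep '[{"gripper":40,"tx":0,"ty":0,"tz":0,"wx":0,"wy":0,"wz":0},{"gripper":28,"tx":0,"ty":0,"tz":0,"wx":0,"wy":0,"wz":0},{"gripper":15,"tx":0,"ty":0,"tz":0,"wx":0,"wy":0,"wz":0},{"gripper":10,"tx":0,"ty":0,"tz":0,"wx":0,"wy":0,"wz":0},{"gripper":10,"tx":0,"ty":0,"tz":0,"wx":0,"wy":0,"wz":0},{"gripper":10,"tx":0,"ty":0,"tz":0,"wx":0,"wy":0,"wz":0},{"gripper":10,"tx":0,"ty":0,"tz":0,"wx":0,"wy":0,"wz":0}]'
```

```text
clock: 5.5
ee_pos: [551.6, -1.3, 91.6]
tool_rot: [180.0, 0.0, 89.9]
wrist_force: [-1.6, -0.1, 5.3]
opening: 20.8
```

```bash
python3 -m creep '[{"gripper":10,"tx":0,"ty":0,"tz":-3,"wx":0,"wy":0,"wz":0},{"gripper":10,"tx":0,"ty":0,"tz":-5,"wx":0,"wy":0,"wz":0},{"gripper":10,"tx":0,"ty":0,"tz":-7,"wx":0,"wy":0,"wz":0},{"gripper":10,"tx":0,"ty":0,"tz":-5,"wx":0,"wy":0,"wz":0},{"gripper":10,"tx":0,"ty":0,"tz":0,"wx":0,"wy":0,"wz":0}]'; python3 - <<'E'
from h import *
s=ctrl.capture('side')
cv2.imwrite('pics/side3.png',s);crop(s,325,150,75,65,8,'pics/s3d.png')
o=ctrl.get_obs();print(o['ee_pos'],o['wrist_force'],o['moment'])
E
```

```text
clock: 6.12
ee_pos: [552.0, -1.3, 111.9]
tool_rot: [179.9, 0.0, 89.9]
wrist_force: [-0.1, -0.6, -1.7]
opening: 20.4
[551.73904828  -1.31224375 111.55863006] [ 0.4878699   1.10881306 -2.24612581] [-0.0522263  -0.01714944  0.00386583]
```

View pics/s3d.png

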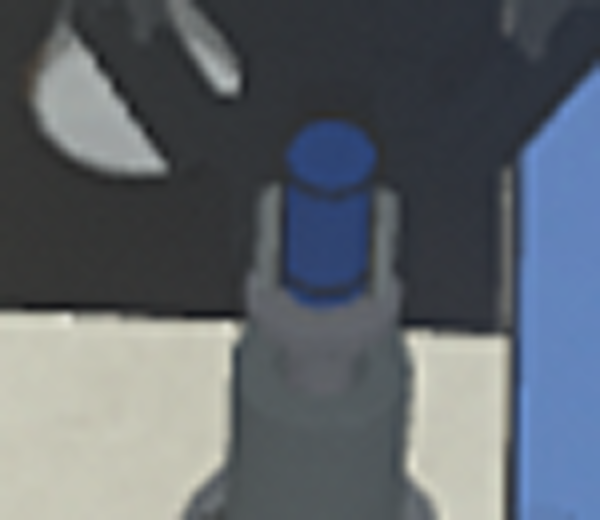

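The drift is held and rose with the gripper: handle at crop (331,156), and the weight shows at −2 N. Home is TCP (551.7, −1.3, 91.6). Lifting clear.

```bash
python3 -m creep '[{"gripper":10,"tx":0,"ty":0,"tz":-10,"wx":0,"wy":0,"wz":0},{"gripper":10,"tx":0,"ty":0,"tz":-20,"wx":0,"wy":0,"wz":0},{"gripper":10,"tx":0,"ty":0,"tz":-25,"wx":0,"wy":0,"wz":0},{"gripper":10,"tx":0,"ty":0,"tz":-25,"wx":0,"wy":0,"wz":0},{"gripper":10,"tx":0,"ty":0,"tz":-25,"wx":0,"wy":0,"wz":0},{"gripper":10,"tx":0,"ty":0,"tz":-20,"wx":0,"wy":0,"wz":0},{"gripper":10,"tx":0,"ty":0,"tz":-10,"wx":0,"wy":0,"wz":0},{"gripper":10,"tx":10,"ty":0,"tz":0,"wx":0,"wy":0,"wz":0},{"gripper":10,"tx":25,"ty":0,"tz":0,"wx":0,"wy":0,"wz":0},{"gripper":10,"tx":35,"ty":0,"tz":0,"wx":0,"wy":0,"wz":0},{"gripper":10,"tx":40,"ty":-1,"tz":0,"wx":0,"wy":0,"wz":0},{"gripper":10,"tx":40,"ty":-1,"tz":0,"wx":0,"wy":0,"wz":0},{"gripper":10,"tx":40,"ty":-1,"tz":0,"wx":0,"wy":0,"wz":0},{"gripper":10,"tx":40,"ty":0,"tz":0,"wx":0,"wy":0,"wz":0},{"gripper":10,"tx":35,"ty":0,"tz":0,"wx":0,"wy":0,"wz":0},{"gripper":10,"tx":25,"ty":0,"tz":0,"wx":0,"wy":0,"wz":0},{"gripper":10,"tx":14,"ty":0,"tz":0,"wx":0,"wy":0,"wz":0},{"gripper":10,"tx":7,"ty":0,"tz":0,"wx":0,"wy":0,"wz":0},{"gripper":10,"tx":0,"ty":0,"tz":0,"wx":0,"wy":0,"wz":0},{"gripper":10,"tx":0,"ty":0,"tz":0,"wx":0,"wy":0,"wz":0}]'; python3 - <<'E'
from h import *
s=ctrl.capture('side');t=ctrl.capture('top')
cv2.imwrite('pics/side4.png',s);crop(s,300,190,125,150,4,'pics/s4d.png')
cv2.imwrite('pics/top4.png',t)
o=ctrl.get_obs();print(o['ee_pos'],o['wrist_force'],o['moment'],o['joint_positions'])
def f(p): return (p-[300,190]+.5)*4-.5
print('tip pred',f(proj('side',o['ee_pos']-[0,0,81.6])[0]),'flange bottom',f(proj('side',o['ee_pos']-[0,0,15.6])[0]))
E
```

```text
clock: 8.68
ee_pos: [549.0, 308.8, 246.5]
tool_rot: [180.0, 0.0, 89.9]
wrist_force: [0.2, -0.1, -2.9]
opening: 20.2
[549.04816048 308.88474404 246.58599745] [ 0.30143248 -0.12628351 -2.64067599] [ 0.02416912 -0.00251225  0.03083478] [ 2.93656965e+01  1.90864015e+01  1.46540916e+01  8.55511175e+01
 -9.30283334e-03  1.19485050e+02]
tip pred [246.07431099 427.50736469] flange bottom [252.24764539 330.66538462]
```

View pics/s4d.png

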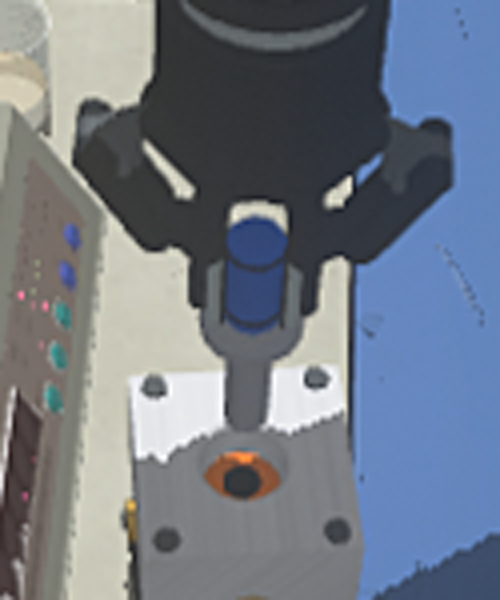

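View pics/top4.png

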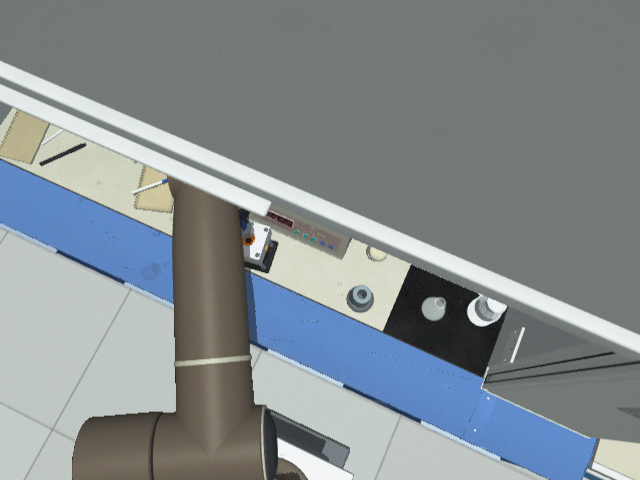

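The tip shows at crop (245,428) and was predicted at (246,427), so the drift hangs straight over the bore. I add 1 mm in y and go down to just above the plug.

```bash
python3 -m creep '[{"gripper":10,"tx":1,"ty":0,"tz":4,"wx":0,"wy":0,"wz":0},{"gripper":10,"tx":0,"ty":0,"tz":8,"wx":0,"wy":0,"wz":0},{"gripper":10,"tx":0,"ty":0,"tz":8,"wx":0,"wy":0,"wz":0},{"gripper":10,"tx":0,"ty":0,"tz":8,"wx":0,"wy":0,"wz":0},{"gripper":10,"tx":0,"ty":0,"tz":6,"wx":0,"wy":0,"wz":0},{"gripper":10,"tx":0,"ty":0,"tz":3,"wx":0,"wy":0,"wz":0},{"gripper":10,"tx":0,"ty":0,"tz":0,"wx":0,"wy":0,"wz":0}]'; python3 - <<'E'
from h import *
s=ctrl.capture('side')
cv2.imwrite('pics/side5.png',s);crop(s,300,190,125,150,4,'pics/s5d.png')
E
```

```text
clock: 9.65
ee_pos: [548.8, 310.7, 209.1]
tool_rot: [-180.0, 0.0, 89.9]
wrist_force: [-0.1, 0.5, -1.9]
opening: 20.8
```

View pics/s5d.png

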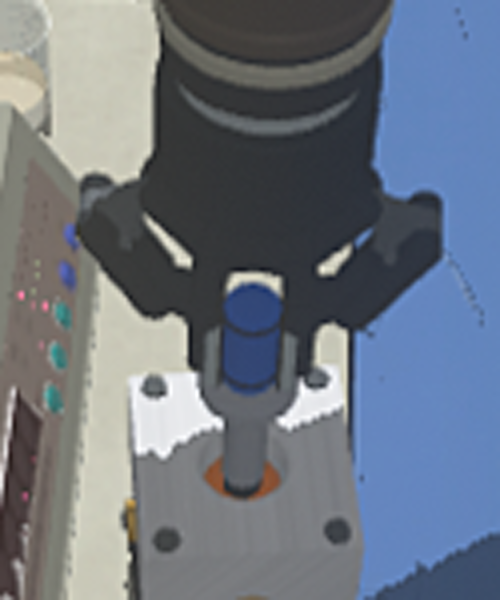

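The stem is centred in the bore with its tip just above the plug, near crop (242,490). Now a slow push.

```bash
python3 -m creep '[{"gripper":10,"tx":0,"ty":0,"tz":2,"wx":0,"wy":0,"wz":0},{"gripper":10,"tx":0,"ty":0,"tz":2,"wx":0,"wy":0,"wz":0},{"gripper":10,"tx":0,"ty":0,"tz":2,"wx":0,"wy":0,"wz":0},{"gripper":10,"tx":0,"ty":0,"tz":2,"wx":0,"wy":0,"wz":0},{"gripper":10,"tx":0,"ty":0,"tz":2,"wx":0,"wy":0,"wz":0}]'; python3 -m creep '[{"gripper":10,"tx":0,"ty":0,"tz":2,"wx":0,"wy":0,"wz":0},{"gripper":10,"tx":0,"ty":0,"tz":2,"wx":0,"wy":0,"wz":0},{"gripper":10,"tx":0,"ty":0,"tz":2,"wx":0,"wy":0,"wz":0},{"gripper":10,"tx":0,"ty":0,"tz":2,"wx":0,"wy":0,"wz":0}]'
```

```text
clock: 10.32
ee_pos: [549.3, 311.0, 201.0]
tool_rot: [179.9, -0.1, 89.9]
wrist_force: [-0.9, 0.1, 10.4]
opening: 21.0
clock: 10.82
ee_pos: [549.8, 311.3, 194.7]
tool_rot: [179.7, -0.2, 89.9]
wrist_force: [-1.0, -0.4, 16.4]
opening: 20.4
```

```bash
python3 -m creep '[{"gripper":10,"tx":0,"ty":0,"tz":2,"wx":0,"wy":0,"wz":0},{"gripper":10,"tx":0,"ty":0,"tz":2,"wx":0,"wy":0,"wz":0},{"gripper":10,"tx":0,"ty":0,"tz":2,"wx":0,"wy":0,"wz":0},{"gripper":10,"tx":0,"ty":0,"tz":2,"wx":0,"wy":0,"wz":0},{"gripper":10,"tx":0,"ty":0,"tz":0,"wx":0,"wy":0,"wz":0}]';python3 -m creep '[{"gripper":10,"tx":0,"ty":0,"tz":2,"wx":0,"wy":0,"wz":0},{"gripper":10,"tx":0,"ty":0,"tz":2,"wx":0,"wy":0,"wz":0},{"gripper":10,"tx":0,"ty":0,"tz":2,"wx":0,"wy":0,"wz":0},{"gripper":10,"tx":0,"ty":0,"tz":2,"wx":0,"wy":0,"wz":0},{"gripper":10,"tx":0,"ty":0,"tz":0,"wx":0,"wy":0,"wz":0}]'; python3 - <<'E'
from h import *
s=ctrl.capture('side')
cv2.imwrite('pics/side6.png',s);crop(s,300,240,125,150,4,'pics/s6d.png')
o=ctrl.get_obs();print(o['ee_pos'],o['wrist_force'])
E
```

```text
clock: 11.45
ee_pos: [550.1, 311.6, 186.1]
tool_rot: [179.7, -0.2, 89.9]
wrist_force: [0.5, 0.5, 9.6]
opening: 20.8
clock: 12.08
ee_pos: [548.4, 310.4, 174.1]
tool_rot: [-179.9, 0.1, 89.9]
wrist_force: [-0.2, -0.2, -1.2]
opening: 20.7
[548.49108889 310.46851508 174.3036644 ] [-0.77500982 -0.87938714 -1.58884664]
```

View pics/s6d.png

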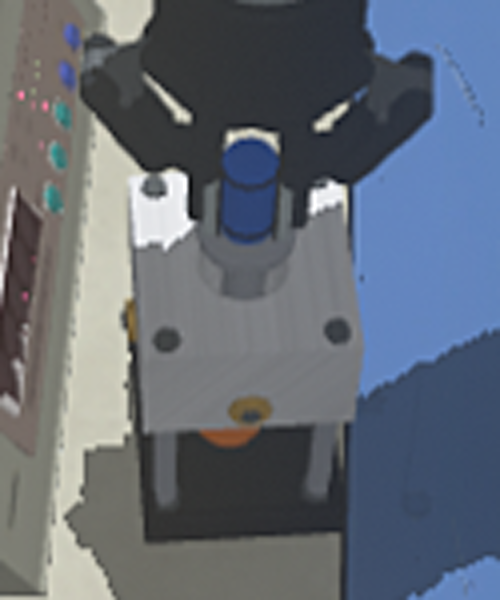

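The force fell to the drift's weight, and orange shows below the block at crop (228,437), so the plug has dropped. Withdrawing.

```bash
python3 -m creep '[{"gripper":10,"tx":0,"ty":0,"tz":-4,"wx":0,"wy":0,"wz":0},{"gripper":10,"tx":0,"ty":0,"tz":-10,"wx":0,"wy":0,"wz":0},{"gripper":10,"tx":0,"ty":0,"tz":-15,"wx":0,"wy":0,"wz":0},{"gripper":10,"tx":0,"ty":0,"tz":-15,"wx":0,"wy":0,"wz":0},{"gripper":10,"tx":0,"ty":0,"tz":-15,"wx":0,"wy":0,"wz":0},{"gripper":10,"tx":0,"ty":0,"tz":-10,"wx":0,"wy":0,"wz":0},{"gripper":10,"tx":0,"ty":0,"tz":-4,"wx":0,"wy":0,"wz":0},{"gripper":10,"tx":0,"ty":0,"tz":0,"wx":0,"wy":0,"wz":0},{"gripper":10,"tx":0,"ty":0,"tz":0,"wx":0,"wy":0,"wz":0}]'; python3 - <<'E'
from h import *
s=ctrl.capture('side')
cv2.imwrite('pics/side7.png',s);crop(s,300,190,125,150,4,'pics/s7d.png')
crop(s,315,270,90,120,5,'pics/s7e.png')
o=ctrl.get_obs();print(o['ee_pos'],o['wrist_force'])
def f(p): return (p-[300,190]+.5)*4-.5
print('tip pred',f(proj('side',o['ee_pos']-[0,0,81.6])[0]),'handle top',f(proj('side',o['ee_pos']+[0,0,38.4])[0]))
E
```

```text
clock: 13.25
ee_pos: [548.7, 310.6, 247.6]
tool_rot: [-179.9, 0.0, 89.9]
wrist_force: [-0.7, -0.3, -1.3]
opening: 20.3
[548.65451048 310.57095464 247.58702114] [-0.34220899 -0.05787986 -2.37781407]
tip pred [246.96243822 429.69048329] handle top [258.88679971 244.46113894]
```

View pics/s7d.png

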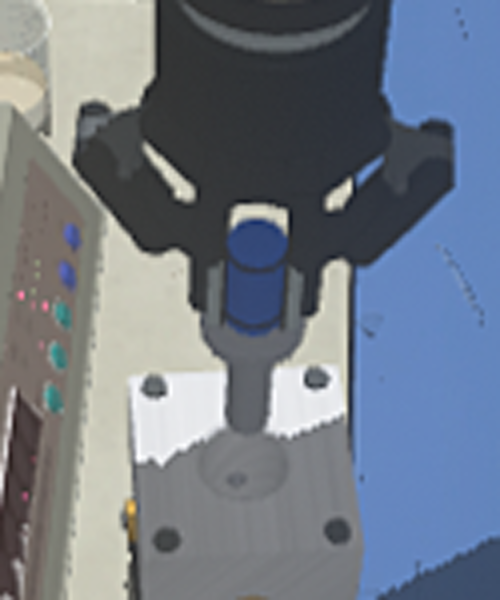

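View pics/s7e.png

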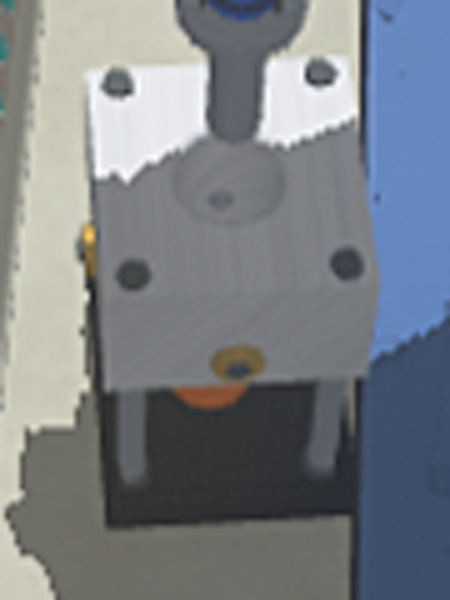

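The bore is empty and the plug lies in the tray, with orange at crop (212,395). The drift has not slipped: tip at (247,431), predicted (247,430). Going back: Δy −312, Δx +3, then partly down to tip z of about 96.

```bash
python3 -m creep '[{"gripper":10,"tx":-10,"ty":0,"tz":0,"wx":0,"wy":0,"wz":0},{"gripper":10,"tx":-25,"ty":0,"tz":0,"wx":0,"wy":0,"wz":0},{"gripper":10,"tx":-35,"ty":0,"tz":0,"wx":0,"wy":0,"wz":0},{"gripper":10,"tx":-40,"ty":1,"tz":0,"wx":0,"wy":0,"wz":0},{"gripper":10,"tx":-40,"ty":1,"tz":0,"wx":0,"wy":0,"wz":0},{"gripper":10,"tx":-40,"ty":1,"tz":0,"wx":0,"wy":0,"wz":0},{"gripper":10,"tx":-40,"ty":0,"tz":0,"wx":0,"wy":0,"wz":0},{"gripper":10,"tx":-35,"ty":0,"tz":0,"wx":0,"wy":0,"wz":0},{"gripper":10,"tx":-25,"ty":0,"tz":0,"wx":0,"wy":0,"wz":0},{"gripper":10,"tx":-14,"ty":0,"tz":0,"wx":0,"wy":0,"wz":0},{"gripper":10,"tx":-8,"ty":0,"tz":5,"wx":0,"wy":0,"wz":0},{"gripper":10,"tx":0,"ty":0,"tz":15,"wx":0,"wy":0,"wz":0},{"gripper":10,"tx":0,"ty":0,"tz":20,"wx":0,"wy":0,"wz":0},{"gripper":10,"tx":0,"ty":0,"tz":20,"wx":0,"wy":0,"wz":0},{"gripper":10,"tx":0,"ty":0,"tz":10,"wx":0,"wy":0,"wz":0},{"gripper":10,"tx":0,"ty":0,"tz":0,"wx":0,"wy":0,"wz":0},{"gripper":10,"tx":0,"ty":0,"tz":0,"wx":0,"wy":0,"wz":0}]'; python3 - <<'E'
from h import *
s=ctrl.capture('side')
cv2.imwrite('pics/side8.png',s);crop(s,325,130,90,110,5,'pics/s8d.png')
t=ctrl.capture('top')
cv2.imwrite('pics/top8.png',t);crop(t,200,180,180,130,4,'pics/t8d.png')
o=ctrl.get_obs();print(o['ee_pos'],o['wrist_force'])
def f(p): return (p-[325,130]+.5)*5-.5
print('tip pred',f(proj('side',o['ee_pos']-[0,0,81.6])[0]),'mouth pred',f(proj('side',np.array([551.7,-1.3,76]))[0]))
E
```

```text
clock: 15.42
ee_pos: [551.9, -1.0, 178.9]
tool_rot: [180.0, -0.0, 90.0]
wrist_force: [0.4, -0.3, -0.8]
opening: 20.9
[552.01927949  -1.18307346 179.10687074] [ 0.14878879  0.62569463 -1.75587502]
tip pred [202.50668715 293.76215272] mouth pred [201.17103396 330.04291379]
```

View pics/s8d.png

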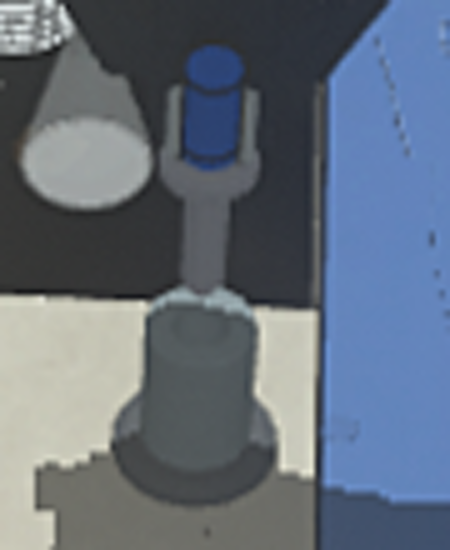

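View pics/t8d.png

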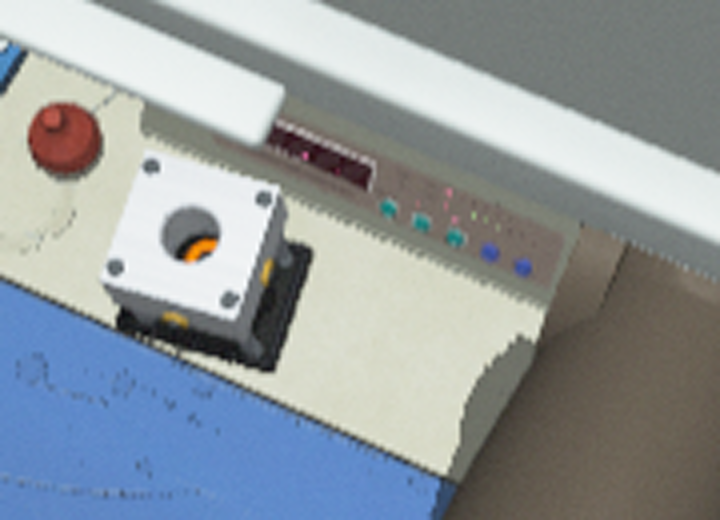

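From above, the plug stands in the tray, visible through the bore at crop (205,250). The stem tip at (203,290) is lined up over the tube mouth. Lowering in with force checks.

```bash
python3 -m creep '[{"gripper":10,"tx":0,"ty":0,"tz":6,"wx":0,"wy":0,"wz":0},{"gripper":10,"tx":0,"ty":0,"tz":8,"wx":0,"wy":0,"wz":0},{"gripper":10,"tx":0,"ty":0,"tz":5,"wx":0,"wy":0,"wz":0},{"gripper":10,"tx":0,"ty":0,"tz":4,"wx":0,"wy":0,"wz":0},{"gripper":10,"tx":0,"ty":0,"tz":4,"wx":0,"wy":0,"wz":0},{"gripper":10,"tx":0,"ty":0,"tz":4,"wx":0,"wy":0,"wz":0},{"gripper":10,"tx":0,"ty":0,"tz":4,"wx":0,"wy":0,"wz":0}]';  python3 -c "
from h import *
o=ctrl.get_obs();print(o['moment'],o['wrist_force'])"
```

```text
clock: 16.4
ee_pos: [551.6, -1.3, 143.1]
tool_rot: [180.0, 0.0, 89.9]
wrist_force: [-0.4, 0.3, -1.4]
opening: 20.7
[-0.01244257 -0.02871741 -0.00546524] [-0.4447656   0.26327243 -1.44662364]
```

Entered freely. Continuing down about 51 mm.

```bash
python3 -m creep '[{"gripper":10,"tx":0,"ty":0,"tz":6,"wx":0,"wy":0,"wz":0},{"gripper":10,"tx":0,"ty":0,"tz":8,"wx":0,"wy":0,"wz":0},{"gripper":10,"tx":0,"ty":0,"tz":8,"wx":0,"wy":0,"wz":0},{"gripper":10,"tx":0,"ty":0,"tz":8,"wx":0,"wy":0,"wz":0},{"gripper":10,"tx":0,"ty":0,"tz":8,"wx":0,"wy":0,"wz":0},{"gripper":10,"tx":0,"ty":0,"tz":6,"wx":0,"wy":0,"wz":0},{"gripper":10,"tx":0,"ty":0,"tz":3,"wx":0,"wy":0,"wz":0},{"gripper":10,"tx":0,"ty":0,"tz":1,"wx":0,"wy":0,"wz":0},{"gripper":10,"tx":0,"ty":0,"tz":0,"wx":0,"wy":0,"wz":0},{"gripper":10,"tx":0,"ty":0,"tz":0,"wx":0,"wy":0,"wz":0}]'
```

```text
clock: 17.65
ee_pos: [551.7, -1.3, 95.6]
tool_rot: [180.0, 0.0, 89.9]
wrist_force: [0.1, 0.9, -2.7]
opening: 20.6
```

```bash
python3 -m creep '[{"gripper":10,"tx":0,"ty":0,"tz":1.5,"wx":0,"wy":0,"wz":0},{"gripper":10,"tx":0,"ty":0,"tz":1.5,"wx":0,"wy":0,"wz":0},{"gripper":10,"tx":0,"ty":0,"tz":1,"wx":0,"wy":0,"wz":0},{"gripper":10,"tx":0,"ty":0,"tz":0,"wx":0,"wy":0,"wz":0}]'
```

```text
clock: 18.15
ee_pos: [551.5, -1.3, 91.6]
tool_rot: [180.0, 0.0, 89.9]
wrist_force: [-1.3, -0.1, 1.4]
opening: 20.7
```

Seated: the force changed sign to +1.4 N at the home height of 91.6. Releasing evenly.

```bash
python3 -m creep '[{"gripper":24,"tx":0,"ty":0,"tz":0,"wx":0,"wy":0,"wz":0},{"gripper":30,"tx":0,"ty":0,"tz":0,"wx":0,"wy":0,"wz":0},{"gripper":40,"tx":0,"ty":0,"tz":0,"wx":0,"wy":0,"wz":0},{"gripper":55,"tx":0,"ty":0,"tz":0,"wx":0,"wy":0,"wz":0},{"gripper":60,"tx":0,"ty":0,"tz":0,"wx":0,"wy":0,"wz":0},{"gripper":60,"tx":0,"ty":0,"tz":0,"wx":0,"wy":0,"wz":0}]'; python3 - <<'E'
from h import *
s=ctrl.capture('side')
cv2.imwrite('pics/side9.png',s);crop(s,325,150,75,75,8,'pics/s9d.png')
E
```

```text
clock: 18.9
ee_pos: [551.6, -1.3, 91.3]
tool_rot: [180.0, 0.0, 89.9]
wrist_force: [-1.1, -1.5, 0.2]
opening: 59.8
```

View pics/s9d.png

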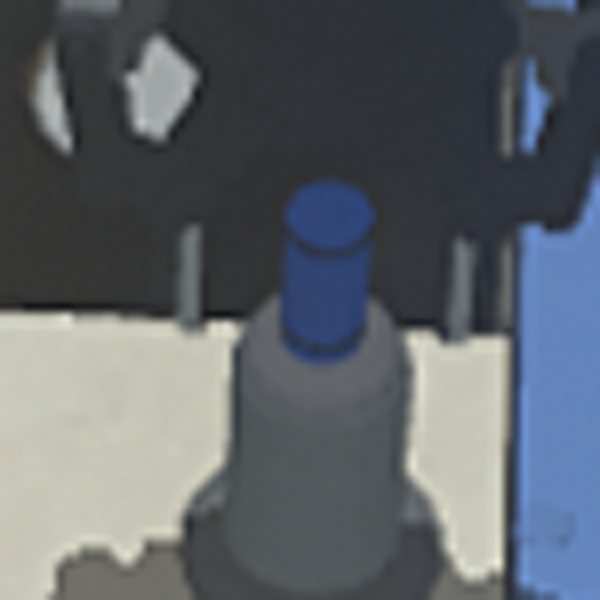

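The drift stands home, with its handle at the same pixels as before, (330,215), and the fingers are clear. Retreating up, then toward the robot.

```bash
python3 -m creep '[{"gripper":60,"tx":0,"ty":0,"tz":-8,"wx":0,"wy":0,"wz":0},{"gripper":60,"tx":0,"ty":0,"tz":-16,"wx":0,"wy":0,"wz":0},{"gripper":60,"tx":0,"ty":0,"tz":-25,"wx":0,"wy":0,"wz":0},{"gripper":60,"tx":0,"ty":0,"tz":-30,"wx":0,"wy":0,"wz":0},{"gripper":60,"tx":0,"ty":0,"tz":-30,"wx":0,"wy":0,"wz":0},{"gripper":60,"tx":0,"ty":-10,"tz":-25,"wx":0,"wy":0,"wz":0},{"gripper":60,"tx":0,"ty":-25,"tz":-10,"wx":0,"wy":0,"wz":0},{"gripper":60,"tx":0,"ty":-35,"tz":0,"wx":0,"wy":0,"wz":0},{"gripper":60,"tx":0,"ty":-40,"tz":0,"wx":0,"wy":0,"wz":0},{"gripper":60,"tx":0,"ty":-40,"tz":0,"wx":0,"wy":0,"wz":0},{"gripper":60,"tx":0,"ty":-30,"tz":0,"wx":0,"wy":0,"wz":0},{"gripper":60,"tx":0,"ty":-15,"tz":0,"wx":0,"wy":0,"wz":0},{"gripper":60,"tx":0,"ty":-5,"tz":0,"wx":0,"wy":0,"wz":0},{"gripper":60,"tx":0,"ty":0,"tz":0,"wx":0,"wy":0,"wz":0},{"gripper":60,"tx":0,"ty":0,"tz":0,"wx":0,"wy":0,"wz":0}]'; python3 - <<'E'
from h import *
s=ctrl.capture('side');t=ctrl.capture('top')
cv2.imwrite('pics/side10.png',s);cv2.imwrite('pics/top10.png',t)
a=cv2.absdiff(s,cv2.imread('pics/side0.png')).max(2)>40; b=cv2.absdiff(t,cv2.imread('pics/top0.png')).max(2)>40
out=np.hstack([cv2.resize(s[130:450,240:420],None,fx=1.8,fy=1.8),cv2.resize(t[160:360,180:520],None,fx=1.3,fy=1.3)[:].copy() if 0 else np.zeros((576,2,3),np.uint8)])
cv2.imwrite('pics/s10c.png',out)
print(tri((365.86,175.93),(363.05,289.35))[0])
for n,m,(x,y,w,h) in [('bulb',a,(305,390,40,45)),('flask',a,(325,125,35,50)),('beaker',a,(285,185,35,40)),('drift',a,(345,170,40,65)),('bulbT',b,(203,203,27,24)),('flaskT',b,(418,295,30,27)),('driftT',b,(345,282,32,32)),('beakT',b,(364,245,26,20))]: print(n,m[y:y+h,x:x+w].sum())
E
```

```text
clock: 20.82
ee_pos: [352.3, -1.1, 235.2]
tool_rot: [-180.0, -0.0, 89.9]
wrist_force: [0.2, -0.2, 0.4]
opening: 60.1
[551.33440943  -1.24131536 132.49639447]
bulb 0
flask 0
beaker 0
drift 2
bulbT 0
flaskT 0
driftT 12
beakT 0
```

View pics/side10.png

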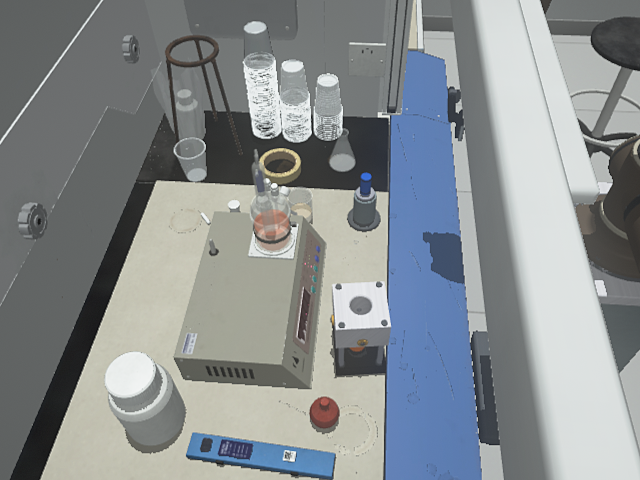

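View pics/top10.png

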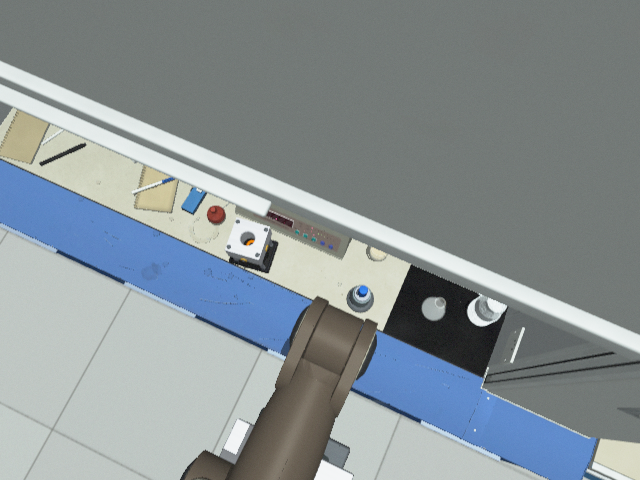

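The bore is empty at (360,305), with the plug in the tray below at (357,348). The drift is home at (365,185), the bystanders have not moved, and the robot is clear. Handing in.

```bash
python3 -c "
from station import ctrl
print(ctrl.finish_job())"
```

```text
the job is handed in; nothing more can be done
None
```

The plug is out of the die and in the catch tray, and the drift is back in its holder. I handed the job in after about 21 s.

**What I did:** I took the drift by its handle and centred it over the bore. I then pushed down slowly; the highest force I read was about 16 N. The reading fell back to the drift's own weight when the plug dropped. The drift went back into its holder at the height it was gripped from (91.6 mm). There I let go and withdrew the arm about 200 mm.

**Last checks:**
- **Plug:** both cameras show the bore empty and the plug in the tray. The gripper went no lower than about 34 mm above the block's top.
- **Drift:** its handle is at the same pixels as at the start, with only a few pixels changed around it.
- **Bystanders:** a pixel comparison shows no change at the beaker, flask or bulb.
- **Wrist force:** it reads about zero with the arm clear.

**One disagreement:** the cameras put the handle's top at about 132.6 mm, where the given sizes make it 130 mm. That is about what the 2 mm calibration error would explain, and it did not affect the work.

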